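# Shut the air and open the guard of a gearbox valve-block tester

### The arm

A 7-joint arm with a two-finger parallel gripper is mounted at the origin on the work surface. World frame = base frame: x ahead of the robot, y to its left, z up, the work surface at z = 0. Lengths are in m, angles in degrees, forces in N, time in s.
With the tool pointing down it reaches from about 0.35 to 0.775 m from the base axis. Payload 3.1 kg.
Tool frame: the origin (TCP) lies on the centre line of the jaws, within the pads' length; the fingertips stand 17 mm ahead of it and the grasp point (between the pads) lies 2 mm behind it (robot.tip_reach is the distance from the TCP to the fingertips, in m); z points along the fingers, y is the line along which they close (so a half turn about z gives the same grasp; the last joint's range is limited). The gripper opens to 85 mm and grips with 20 to 120 N. Pads are 22 mm wide; open, the fingers measure 114 mm over their backs; the gripper's body (76 mm by 85 mm) begins 54 mm behind the grasp point. The pads swing forward as they close: fully open they stand 13 mm farther back than shut.
Start: joints at [74.96, 17.813, 0.802, 86.603, -0.252, 75.585, -1.558], TCP at [0.12, -0.537, 0.248] pointing down, gripper open.
Joint ranges: [-154.91, 154.91], [-16.99, 109.72], [-72.82, 74.43], [7.12, 147.25], [-82.49, 262.49], [11.32, 116.49], [-174.64, 174.64]. Speed limits (degrees/s): [159.86, 159.86, 180, 180, 180, 180, 180].

### API

Orientations are given as [roll, pitch, yaw] about the fixed x, y, z axes, in that order (R = Rz(yaw) Ry(pitch) Rx(roll)).
In Python, from station import robot, fingers, vision, workorder, recognise gives the robot as it stands. Calls block until the motion is done:
- robot.move_to(position, orientation): joint-space move of the TCP to a pose.
- robot.line_to(position, orientation=None, velocity=0.15, f_stop=None): straight line of the TCP; orientation=None keeps the orientation; velocity is the mean speed in m/s. With f_stop (N) it stops when the force on the tool has changed by that much, and returns True; else False.
- robot.move_j(angles): joint-space move.
- fingers.gripper_to(opening, force=None): opening from 0.0 (shut) to 1.0 (fully open); force is the grip in N (None keeps the last); returns when the fingers have stopped.
- robot.pause(seconds).
- robot.inverse_kinematics(position, orientation): joint angles nearest the present ones, or None.
- vision.grab_frame(name): name is "side" or "top" or "wrist"; returns the picture (420x560x3 uint8, red, green, blue); there is no depth.
- vision.calibration(name): a dict with "mtx" (3x3 intrinsics, pixels), "extrinsics" (4x4, takes a point from world to camera coordinates); the wrist camera has in their place "T_tool_cam" (4x4, takes a point from camera to tool coordinates, whose origin is the TCP and whose axes are the flange's). Camera axes: x right, y up, looking along -z (the intrinsics and any distortion apply to the point x, -y, -z); pixel columns grow to the right and rows downward; lengths in m; the calibration is good to about 2 mm. The wrist camera is an equidistant fisheye: a pixel r from the principal point sees the ray r / f radians off the axis. A picture is of the moment at which its call begins: read the wrist's pose just before it. calibration takes no time and is no camera call.
A pose or a line that the arm cannot do raises robot.PlanningError and nothing moves.
- workorder.close_job(): hands the job in; it is judged then, once.
Trained networks look in the newest picture that a camera, given by its name, has taken for a name from the list of things; names that differ only in an ending like _2 or _b are one class to them, and where a whole thing is asked for, a point or a joint stands for the part that bears it (a point fixed in the world has none). Each returns a list of dicts, best first, with "p" (0 to 1); they miss things now and then, are a little off and sometimes report something else, mostly with a low value. They report only what shows in the picture. A call takes as long as a camera call. They do not tell look-alikes from the thing itself.
- recognise(label, camera): "rect" ([centre column, centre row, width, height] in pixels, round what is visible of it).
Readings, each from a call of its own:
- robot.current_time_s(): time.
- robot.current_joint_positions(): joint angles.
- robot.current_dq(): joint speeds.
- robot.current_joint_torque(): joint torques, N m.
- robot.current_tool_pos(): TCP position.
- robot.current_eef_rot(): TCP orientation.
- robot.current_contact_force(): force on the tool from outside, world axes, zero at the start.
- robot.current_torque(): the same for the moment, N m.
- robot.current_finger_gap(): opening from 0.0 (shut) to 1.0 (fully open).
- robot.current_gripper_force(): force on a finger pad.
Only numpy, scipy, OpenCV 4.12 (cv2) and the standard library are available. Lean on these libraries where they do the work, as an engineer would, in place of code of your own. Each camera call takes 0.05 s, during which the arm holds its last target. There are 200 camera calls.

### The job

The leak test is finished: make the tester safe for unloading. First shut the air off by turning the ball valve's lever a full quarter turn to its stop, and only then lift the clear guard by its front lip and swing it back past its balance point, so that it stays open by itself against its stop. Do not fling the guard or let it drop, and leave the screwdriver, parts bin, gear and solenoid lying on the bench where they are.

Things in the scene. Friction and masses are not known exactly. Their poses are not given: they have to be found in the camera images.
- tester: Bench tester, fixed, turned so that its front (its -x) faces about to the robot's right: red housing 300 mm wide (y), 80 mm high, with a valve block 25 mm high on its deck under the clear guard. Origin at bench level; x runs from front to rear, y to its left, z up. Front face at x = -95 mm, rear at +140. A 21 mm pipe crosses behind it (x = 160, axis 70 above the bench, y = -60 to +60).
- guard_hinge (a point): Middle of the guard's hinge axis, on the tester at x = 70 mm, y = 0, z = 88 mm; the axis runs along the tester's y. Does not move with the guard. Behind it at x = 128, y = -90 and +90 stand the two rubber-tipped stop posts, top 120 above the bench.
- guard_lip (a point): Middle of the front edge, at the underside, of the guard's lip; moves with it. The guard is a clear hood in an aluminium frame, 240 mm wide, 44 high, 0.5 kg, open below. Lip: flat aluminium flange 4 mm thick, 240 wide, level with the hinge axis when closed; front edge 195 from the axis; it sticks out 33 in front of the hood's wall and 30 in front of the housing: fingers fit under it.
- guard (a joint): Angle of the guard in rad: 0 = closed, grows as the lip rises and goes back; hard stop at 1.75 (leaning back on two rubber posts). Balances at about 1.34: below that it falls shut by its own weight, beyond it (surely from 1.45) it falls back to the stop and stays. Hinge lightly damped (0.14 N m s/rad); about 3 N at the lip lifts it.
- air_valve: Branch pipe with the brass ball valve, fixed behind the tester at its x = 255 mm, y = -60 or +60 (the gauge branch has the other place). Origin at bench level under the valve stem; axes parallel to the tester's. The 21 mm pipe runs along x, axis 70 mm above the bench, from the pipe behind the tester to an elbow at x = 100 mm; but for stem and lever nothing on it is higher than 90 mm.
- lever_pivot (a point): On the vertical turning axis of the valve lever, 120 mm above the bench, at the mid height of the lever's grip.
- lever_end (a point): Middle of the free end of the lever, 105 mm from the turning axis. The grip is a black sleeve 18 mm wide and 14 mm high (113 to 127 mm above the bench), reaching from 30 to 105 mm from the axis, free on both sides and below down to the pipe.
- valve_lever (a joint): Angle of the lever in rad. 0 = open: lever along the pipe, pointing to the tester (its -x). Grows clockwise seen from above; at the hard stop 1.571 it is shut and points across the pipe to the tester's +y. May start up to 0.3 off 0. It stays where it is left; turning takes about 0.45 N m (5 to 6 N at 85 mm).
- screwdriver: Screwdriver lying on the bench (leave alone).
- parts_bin: Blue open bin 150 x 100 x 60 mm with castings (leave alone); origin under its centre.
- gear: Steel gear with hub, 78 mm across, 34 mm high, lying flat (leave alone); origin under its centre.
- solenoid: Small steel solenoid 28 mm in diameter, 54 mm high, standing (leave alone); origin under its centre.
- gauge_branch: Like branch pipe beside the valve's, 120 mm from it, with a round pressure gauge 50 mm across at x = 42 to 70 mm, top 137 mm above the bench; fixed, nothing to do there. Origin at bench level (tester's x = 255 mm, y = +60 or -60); axes as the tester's.
Not all that is in view belongs to the job. Leave any orange or purple look-alike of the air_valve alone.

How it is judged (in metres and radians):
On the way, in this order (a step that is already met when the one before it is completed fails the run):
1. the valve is shut (lever within 0.12 rad of its stop) while the guard is still closed (value of joint valve_lever above 1.45 rad and value of joint guard below 0.1 rad), for 0.2 s.
2. the guard leans open against its stop (value of joint guard above 1.67 rad), for 0.2 s.
At the end, for the whole second after the job is handed in: The valve lever is within 0.12 rad of its shut stop and the guard rests open by itself within 0.08 rad of its stop, not moving (value of joint valve_lever above 1.45 rad and value of joint guard above 1.67 rad and velocity of joint guard between -0.1 and 0.1 rad/s); the robot touches nothing.
It fails at once if the guard is lifted (more than 0.15 rad) while the air is still on (value of joint guard above 0.15 rad and value of joint valve_lever below 1.4 rad).
It fails at once if the guard is flung or dropped (hinge faster than 2.6 rad/s) (velocity of joint guard above 2.6 rad/s or velocity of joint guard below -2.6 rad/s).
It fails at once if a thing lying on the bench is moved more than 40 mm (distance of any of screwdriver, parts_bin, gear, solenoid from where it was at the start of the episode above 0.04 m).
It also fails if it takes over 64 s, if anything falls off the work surface, if the arm or the gripper's body presses on something with over 40 N, if the wrist force passes 120 N, or if a joint passes its speed limit or range.

## Working session

There is one attempt and no reset: what is moved stays moved. The work goes in short steps, each a Python script; the robot and the scene stay as the last script left them, time stands still between calls to the robot, and variables do not carry over. Pictures are saved under pics/ and viewed, at most 10 in all, crops included, and the job is handed in when it is done.

```bash
mkdir -p pics; ls; python3 - <<'E'
from station import robot, fingers, vision, workorder, recognise
import cv2,numpy as np
ims=[]
for c in("side","top"):
    im=vision.grab_frame(c); cv2.imwrite(f'pics/{c}0.png',im[...,::-1])
    k=vision.calibration(c); print(c,np.round(k['mtx'],1).tolist(),np.round(k['extrinsics'],3).tolist(),[q for q in k if q not in('mtx','extrinsics')])
    for n in("tester","guard_lip","air_valve","lever_pivot","lever_end","valve_lever","gauge_branch","parts_bin","gear","solenoid","screwdriver","guard_hinge"):
        try:print(n,[(round(d['p'],2),np.round(d['rect']).tolist()) for d in recognise(n,c)[:4]])
        except Exception as e: print(n,e)
print(robot.current_time_s(),robot.current_tool_pos(),robot.current_eef_rot())
E
```

```text
pics
side [[440.0, 0.0, 276.4], [0.0, 440.0, 209.1], [0.0, 0.0, 1.0]] [[-0.97, -0.242, -0.003, 0.507], [0.132, -0.537, 0.833, -0.152], [-0.203, 0.808, 0.553, -1.418], [0.0, 0.0, 0.0, 1.0]] []
tester [(0.55, [263.0, 213.0, 110.0, 82.0])]
guard_lip [(0.56, [265.0, 195.0, 86.0, 47.0]), (0.21, [215.0, 253.0, 37.0, 83.0])]
air_valve [(0.81, [236.0, 166.0, 24.0, 51.0]), (0.78, [215.0, 251.0, 43.0, 78.0]), (0.69, [168.0, 319.0, 64.0, 95.0]), (0.58, [298.0, 362.0, 39.0, 117.0])]
lever_pivot [(0.98, [168.0, 321.0, 71.0, 89.0]), (0.68, [236.0, 165.0, 22.0, 53.0]), (0.61, [215.0, 253.0, 40.0, 76.0]), (0.6, [298.0, 362.0, 37.0, 116.0])]
lever_end [(0.81, [186.0, 287.0, 36.0, 26.0]), (0.79, [310.0, 324.0, 22.0, 39.0]), (0.73, [223.0, 226.0, 21.0, 26.0])]
valve_lever [(0.72, [223.0, 224.0, 26.0, 26.0]), (0.65, [185.0, 288.0, 38.0, 33.0]), (0.6, [309.0, 324.0, 17.0, 39.0])]
gauge_branch [(0.67, [243.0, 269.0, 40.0, 65.0])]
parts_bin [(0.9, [306.0, 161.0, 38.0, 23.0]), (0.3, [263.0, 197.0, 80.0, 49.0])]
gear [(0.8, [341.0, 204.0, 20.0, 12.0])]
solenoid [(0.59, [242.0, 334.0, 12.0, 25.0])]
screwdrive
[... 728 characters left out ...]
, [398.0, 131.0, 38.0, 7.0]), (0.63, [156.0, 171.0, 33.0, 8.0]), (0.63, [140.0, 269.0, 31.0, 8.0])]
valve_lever [(0.76, [238.0, 168.0, 31.0, 8.0]), (0.7, [139.0, 269.0, 29.0, 2.0]), (0.65, [155.0, 169.0, 36.0, 14.0])]
gauge_branch []
parts_bin [(0.84, [417.0, 211.0, 44.0, 44.0])]
gear [(0.55, [345.0, 264.0, 18.0, 23.0]), (0.41, [239.0, 273.0, 28.0, 17.0])]
solenoid [(0.74, [419.0, 212.0, 47.0, 49.0]), (0.44, [153.0, 222.0, 8.0, 7.0])]
screwdriver [(0.78, [228.0, 279.0, 50.0, 27.0]), (0.39, [304.0, 190.0, 64.0, 78.0]), (0.26, [216.0, 202.0, 57.0, 21.0])]
guard_hinge [(0.66, [292.0, 195.0, 94.0, 94.0])]
1.3 [ 0.12046878 -0.53665173  0.24828972] [-1.79999187e+02  1.57715229e-03  1.26519624e+01]
```

```bash
python3 - <<'E'
import cv2
a=cv2.imread('pics/top0.png');b=cv2.imread('pics/side0.png')
cv2.imwrite('pics/t1.png',cv2.resize(a[95:305,80:360],None,fx=2.85,fy=2.85,interpolation=2))
cv2.imwrite('pics/s1.png',cv2.resize(b[130:430,120:400],None,fx=2,fy=2,interpolation=2))
E
```

```text
(no output)
```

View pics/t1.png

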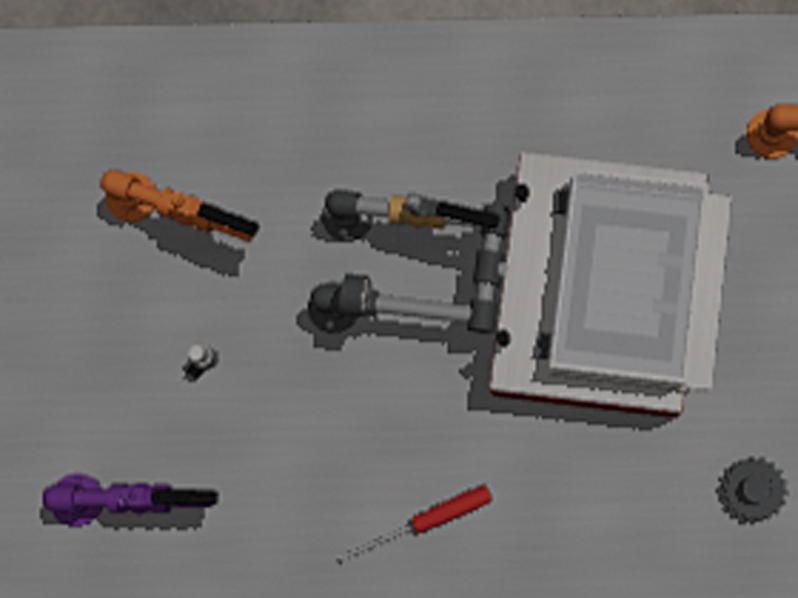

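View pics/s1.png

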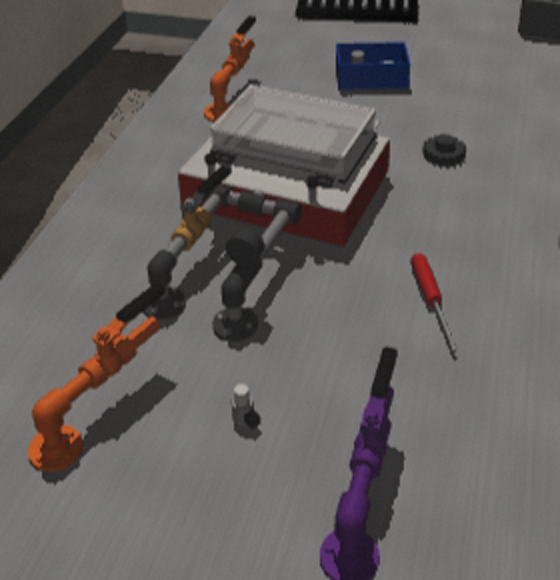

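The top view (crop px) shows four candidate valves:
- orange at (180,205)
- purple at (130,497)
- orange at (775,130)
- brass and grey at (412,207), on the pipe behind the tester

The brass one is the real valve. It sits on the far branch, with its black lever pointing at the tester. The gauge branch is at (350,295). The side view agrees, with the brass valve at (192,220) and the gauge nearer the robot. Next I fit the tester pose.

```bash
cat > h.py <<'E'
import numpy as np,cv2
from scipy.optimize import least_squares
from scipy.spatial.transform import Rotation as R
from station import robot, fingers, vision, workorder, recognise
def proj(c,P):
    k=vision.calibration(c);p=np.atleast_2d(P)@k['extrinsics'][:3,:3].T+k['extrinsics'][:3,3]
    p=p*[1,-1,-1];q=p@np.asarray(k['mtx']).T;return q[:,:2]/q[:,2:]
def T2W(P,t):
    P=np.atleast_2d(P).astype(float)/1000;c,s=np.cos(t[2]),np.sin(t[2])
    return np.c_[t[0]+c*P[:,0]-s*P[:,1],t[1]+s*P[:,0]+c*P[:,1],P[:,2]]
E
python3 - <<'E'
from h import *
for c in("top","side"):
    k=vision.calibration(c); E=k['extrinsics']; print(c,-E[:3,:3].T@E[:3,3])
top=np.array([[519,153],[491,393],[730,197],[711,389]])/2.85+[80,95]
P=[[140,-150,80],[140,150,80],[-125,-120,92],[-125,120,92]]
side=np.array([[345,243],[388,139],[180,172]])/2+[120,130]
S=[[140,150,0],[-95,150,80],[140,-150,80]]
f=lambda t:np.r_[(proj('top',T2W(P,t))-top).ravel(),(proj('side',T2W(S,t))-side).ravel()]
r=least_squares(f,[.55,-.1,1.57],loss='soft_l1');t=r.x;print(t,np.round(f(t),1));np.save('t.npy',t)
print('pivot',T2W([255,-60,120],t),'lip',T2W([-125,0,88],t),'hinge',T2W([70,0,88],t))
V=lambda a,rr:T2W([255-rr*np.cos(a),-60+rr*np.sin(a),120],t)
for a in(-.3,0,.3):print(a,(proj('top',V(a,105))-[80,95])*2.85,(proj('side',V(a,105))-[120,130])*2)
print((proj('top',V(0,0))-[80,95])*2.85,(proj('side',V(0,0))-[120,130])*2)
E
```

```text
top [0.24662701 0.00871965 1.69512103]
side [0.22377737 1.1873275  0.91187665]
[ 0.57298981 -0.05626553  1.44564285] [-0.3 -0.2 -0.5 -0.3  0.2 -0.5  0.6  0.3  0.6  3.2  1.5 -1.7 -1.1 -0.4]
pivot [[0.66435141 0.18925037 0.12      ]] lip [[ 0.55738643 -0.18028784  0.088     ]] hinge [[0.5817277  0.01318697 0.088     ]]
-0.3 [[499.09970328 188.48870496]] [[203.68419914 162.92080344]]
0 [[499.9785997  213.86587181]] [[222.28171406 165.25266238]]
0.3 [[493.05794324 238.58283495]] [[238.53052094 170.69167089]]
[[412.98014    204.71206526]] [[191.70841318 201.45523811]]
```

```bash
cat >> h.py <<'E'
t=np.load('t.npy') if __import__('os').path.exists('t.npy') else None
def pose(a,r,off,z):
    u=np.array([-np.cos(a),np.sin(a)]);tg=np.array([np.sin(a),np.cos(a)])
    q=np.array([255,-60])+r*u-off*tg
    p=T2W([q[0],q[1],0],t)[0];p[2]=z
    phi=np.degrees(np.arctan2(tg[1],tg[0])+t[2])
    y=(phi+90+90)%180-90
    return p,[180,0,y]
E
python3 - <<'E'
from h import *
for a in(0,.4,.8,1.2,1.57):
    p,o=pose(a,75,24,.122);print(np.round(p,3),np.round(o),np.round(robot.inverse_kinematics(p,o),0))
p,o=pose(0,75,48,.25)
fingers.gripper_to(0.0,60)
robot.move_to(p,o)
print(robot.current_tool_pos(),robot.current_joint_positions(),robot.current_time_s())
im=vision.grab_frame('wrist');cv2.imwrite('pics/w1.png',im[...,::-1])
print(vision.calibration('wrist'))
im=vision.grab_frame('top');cv2.imwrite('pics/t2.png',cv2.resize(im[130:230,180:340,::-1],None,fx=4,fy=4,interpolation=2))
E
```

```text
[0.679 0.112 0.122] [180.   0.  83.] [ 14.  47. -47.  71.  33.  76. -38.]
[0.648 0.112 0.122] [180.   0.  60.] [ 18.  45. -52.  77.  35.  74. -65.]
[0.619 0.125 0.122] [180.   0.  37.] [ 20.  44. -56.  82.  37.  74. -92.]
[0.597 0.148 0.122] [180.   0.  14.] [  17.   41.  -53.   84.   34.   71. -116.]
[0.587 0.175 0.122] [180.   0.  -7.] [  10.   38.  -44.   85.   27.   68. -136.]
[0.70291892 0.10725783 0.25005132] [ 11.09669698  45.72270457 -49.98495598  53.49308334  33.35094354
  92.60973969 -34.23845392] 5.1167
{'mtx': array([[325.1922621 ,   0.        , 275.80746457],
       [  0.        , 325.1922621 , 209.6624429 ],
       [  0.        ,   0.        ,   1.        ]]), 'T_tool_cam': array([[ 3.22818798e-04,  9.57371084e-01,  2.88860700e-01,
         7.30577249e-02],
       [ 9.99999923e-01, -3.73255191e-04,  1.19521118e-04,
        -8.43675987e-04],
       [ 2.22244818e-04,  2.88860640e-01, -9.57371130e-01,
        -1.25132349e-01],
       [ 0.00000000e+00,  0.00000000e+00,  0.00000000e+00,
         1.00000000e+00]])}
```

View pics/w1.png

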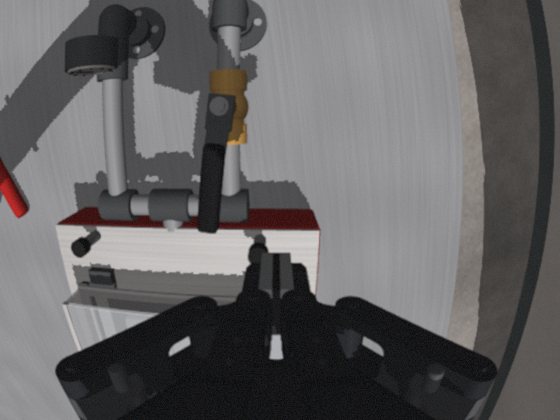

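The wrist view shows the brass valve with its stem at (219,105) and its black lever running from (213,150) to (207,228). The gauge is at (92,55) and a stop post at (258,250). I'll check the model against these pixels before descending.

```bash
cat >> h.py <<'E'
def wproj(P,pos,rpy):
    k=vision.calibration('wrist');P=np.atleast_2d(P)
    q=(P-pos)@R.from_euler('xyz',rpy,degrees=True).as_matrix()
    T=k['T_tool_cam'];c=(q-T[:3,3])@T[:3,:3]
    c=c*[1,-1,-1];th=np.arctan2(np.hypot(c[:,0],c[:,1]),c[:,2]);d=c[:,:2]/np.linalg.norm(c[:,:2],axis=1)[:,None]
    return k['mtx'][:2,2]+k['mtx'][0,0]*th[:,None]*d
E
python3 - <<'E'
from h import *
p=robot.current_tool_pos();o=robot.current_eef_rot()
print(wproj(np.r_[T2W([[255,-60,127],[128,-90,120],[128,90,120]],t),*[T2W([[255-105*np.cos(a),-60+105*np.sin(a),127]],t) for a in(0,.1,.2)]],p,o).round())
E
```

```text
[[213. 112.]
 [256. 261.]
 [ 77. 255.]
 [219. 241.]
 [207. 240.]
 [194. 238.]]
```

```bash
python3 - <<'E'
from h import *
t[:2]+=[.0015,.004];np.save('t.npy',t)
p,o=pose(0,75,48,.25);robot.move_to(p,o)
p[2]=.122
print(robot.line_to(p,o,velocity=.1,f_stop=10),robot.current_tool_pos())
for a in np.arange(0,1.651,.11):
    p,o=pose(a,75,23,.122)
    s=robot.line_to(p,o,velocity=.06,f_stop=30)
    if a>.9 or s: print(round(a,2),s,robot.current_tool_pos().round(3),robot.current_contact_force().round(1))
    if s: break
q=robot.current_tool_pos();print(robot.current_time_s())
# back off along -x_t, then up
b=q+np.r_[T2W([-15,0,0],t)[0][:2]-t[:2],0];robot.line_to(b,velocity=.08);b[2]=.25;robot.line_to(b)
im=vision.grab_frame('wrist');cv2.imwrite('pics/w2.png',im[...,::-1])
print(wproj(T2W([[255,-60,127],[255,45,127]],t),robot.current_tool_pos(),robot.current_eef_rot()))
E
```

```text
False [0.70460076 0.11320007 0.12301379]
0.99 False [0.609 0.139 0.122] [ 3.  -2.5  2.5]
1.1 False [0.603 0.145 0.122] [ 3.6 -3.3  1.7]
1.21 False [0.598 0.153 0.122] [ 2.4 -2.8  1.3]
1.32 False [0.594 0.16  0.122] [ 2.6 -3.   1.6]
1.43 False [0.591 0.169 0.122] [ 2.1 -3.   0.8]
1.54 False [0.588 0.177 0.121] [ 1.3 -3.7 -0.1]
1.65 False [0.587 0.182 0.121] [-0.7 -7.6  1.9]
11.8417
[[218.5972307  112.67344441]
 [233.51462039 242.38812767]]
```

View pics/w2.png

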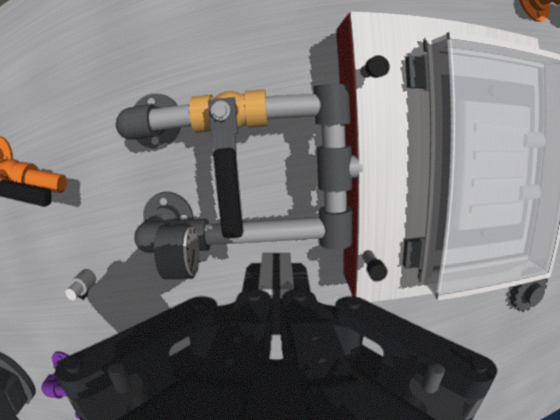

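The wrist view shows the lever across the pipe, stem (221,108), end (231,235), so it looks shut. Contact force never clearly rose, so I'll press once more to confirm the stop.

```bash
python3 - <<'E'
from h import *
q=robot.current_tool_pos();q[2]=.122;robot.line_to(q,velocity=.15)
for a in(1.65,1.72,1.8,1.88):
    p,o=pose(a,75,23,.122); p[:2]=pose(1.57,75,23-(a-1.57)*75,.122)[0][:2]; o=pose(1.57,75,0,0)[1]
    s=robot.line_to(p,o,velocity=.04,f_stop=18);print(a,s,p.round(3),robot.current_tool_pos().round(3),robot.current_contact_force().round(1))
    if s:break
b=robot.current_tool_pos()+np.r_[T2W([-15,0,0],t)[0][:2]-t[:2],0];robot.line_to(b,velocity=.08);b[2]=.25;robot.line_to(b)
print(robot.current_time_s())
# guard path feasibility
import itertools
def rot(th,tilt,flip):
    # tool z from lip to hinge, tilted down by tilt
    el=-(th+tilt); z=np.array([np.cos(el)*np.cos(t[2]),np.cos(el)*np.sin(t[2]),np.sin(el)])
    x=np.array([-np.sin(t[2]),np.cos(t[2]),0])*flip
    return R.from_matrix(np.c_[x,np.cross(z,x),z]).as_euler('xyz',degrees=True)
for flip in(1,-1):
  for y in(-80,-40,0,40,80):
    for tilt0 in(0,.3,.6):
      row=''
      for th in np.arange(0,1.65,.2):
        tilt=tilt0*(1-th/1.6)
        P=T2W([70-190*np.cos(th),y,90+190*np.sin(th)],t)[0]
        j=robot.inverse_kinematics(P,rot(th,tilt,flip)); row+='.' if j is None else '#'
      print(flip,y,tilt0,row)
E
```

```text
1.65 False [0.589 0.186 0.122] [0.589 0.182 0.122] [-3.2 -7.2  5.9]
1.72 False [0.59  0.191 0.122] [0.589 0.182 0.122] [ -7.1 -13.7  10.8]
1.8 False [0.591 0.197 0.122] [0.589 0.182 0.122] [-10.4 -20.4  14.5]
1.88 False [0.591 0.203 0.122] [0.589 0.183 0.122] [-13.9 -28.9  20.4]
17.3917
1 -80 0 #########
1 -80 0.3 #########
1 -80 0.6 #########
1 -40 0 #########
1 -40 0.3 #########
1 -40 0.6 #########
1 0 0 #########
1 0 0.3 #########
1 0 0.6 #########
1 40 0 #########
1 40 0.3 #########
1 40 0.6 #########
1 80 0 #########
1 80 0.3 #########
1 80 0.6 #########
-1 -80 0 #########
-1 -80 0.3 #########
-1 -80 0.6 #########
-1 -40 0 #########
-1 -40 0.3 #########
-1 -40 0.6 #########
-1 0 0 #########
-1 0 0.3 #########
-1 0 0.6 #########
-1 40 0 #########
-1 40 0.3 #########
-1 40 0.6 #########
-1 80 0 #########
-1 80 0.3 #########
-1 80 0.6 #########
```

The lever is on its hard stop: 20 mm of extra command gave no motion and about 30 N. Next I check joint continuity for the guard arc and where the bin and gear are.

```bash
cat >> h.py <<'E'
def grot(el,flip):
    el=-el; z=np.array([np.cos(el)*np.cos(t[2]),np.cos(el)*np.sin(t[2]),np.sin(el)])
    x=np.array([-np.sin(t[2]),np.cos(t[2]),0])*flip
    return R.from_matrix(np.c_[x,np.cross(z,x),z]).as_euler('xyz',degrees=True)
def gpose(th,flip,r=192,n=5,y=0,tilt=.35):
    u=np.array([-np.cos(th),np.sin(th)]);v=np.array([np.sin(th),np.cos(th)])
    q=np.array([70,88])+r*u+n*v
    return T2W([q[0],y,q[1]],t)[0],grot(max(th,tilt),flip)
E
python3 - <<'E'
from h import *
def ray(px,z,c='top'):
    return least_squares(lambda s:(proj(c,[[s[0],s[1],z]])-px).ravel(),[.5,-.2]).x
b=ray([417,211],.03);g=ray([345,264],.02);print('bin',b,'gear',g)
for w in(b,g):
    d=w-t[:2];print('tester frame',d@[np.cos(t[2]),np.sin(t[2])],d@[-np.sin(t[2]),np.cos(t[2])])
for f in(1,-1):
    for th in(0,.35,.7,1.05,1.4,1.72):
        j=robot.inverse_kinematics(*gpose(th,f));print(f,th,None if j is None else np.round(j))
E
```

```text
bin [ 0.51463333 -0.48331214] gear [ 0.33226946 -0.22139361]
tester frame -0.4351468970330466 0.005582043327742334
tester frame -0.19804088992506902 0.21921406806457117
1 0 [ 71.  76. -62.  71.  -4.  84. 110.]
1 0.35 [ 71.  70. -62.  73.  -9.  85. 108.]
1 0.7 [ 51.  40. -28.  79. -29.  85. 117.]
1 1.05 [ 62.  42. -70.  80.   9.  79.  81.]
1 1.4 [ 43.  32. -62.  78.  19.  82.  68.]
1 1.72 [ 27.  39. -70.  73.  43.  97.  46.]
-1 0 [ 63.  67. -40.  71. -24.  87. -56.]
-1 0.35 [ 63.  61. -42.  73. -26.  89. -60.]
-1 0.7 [ 57.  43. -38.  78. -23.  83. -67.]
-1 1.05 [ 49.  31. -41.  80. -11.  78. -83.]
-1 1.4 [  30.   24.  -36.   79.    4.   80. -102.]
-1 1.72 [   9.   27.  -31.   74.   21.   87. -119.]
```

```bash
python3 - <<'E'
from h import *
F=-1
p=robot.current_tool_pos();p[2]=.36;robot.line_to(p,velocity=.2)
P,o=gpose(0,F);z=R.from_euler('xyz',o,degrees=True).as_matrix()[:,2]
hi,oh=gpose(.9,F,r=330)
robot.move_to(hi,oh);print(robot.current_tool_pos())
fingers.gripper_to(.24)
robot.move_to(P-z*.08,o)
print(robot.current_tool_pos(),P,robot.current_joint_positions().round(),robot.current_finger_gap(),robot.tip_reach,robot.current_time_s())
im=vision.grab_frame('wrist');cv2.imwrite('pics/w3.png',im[...,::-1])
print(wproj(T2W([[-125,-120,88],[-125,0,88],[-125,120,88]],t),robot.current_tool_pos(),robot.current_eef_rot()).round())
im=vision.grab_frame('side');cv2.imwrite('pics/s3.png',cv2.resize(im[100:330,150:450,::-1],None,fx=2.6,fy=2.6,interpolation=2))
E
```

```text
[ 0.55857669 -0.17956405  0.35006   ]
[ 0.55135838 -0.24749916  0.12309196] [ 0.55926091 -0.17331131  0.093     ] [ 62.  66. -34.  61. -27.  99. -56.] 0.23960508045442713 0.017 20.7
[[291.  44.]
 [289. 228.]
 [285. 361.]]
```

View pics/w3.png

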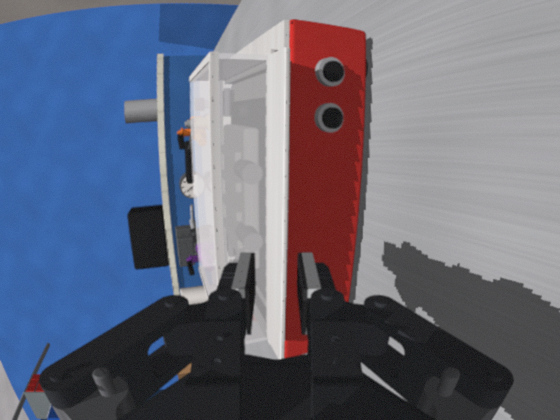

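View pics/s3.png

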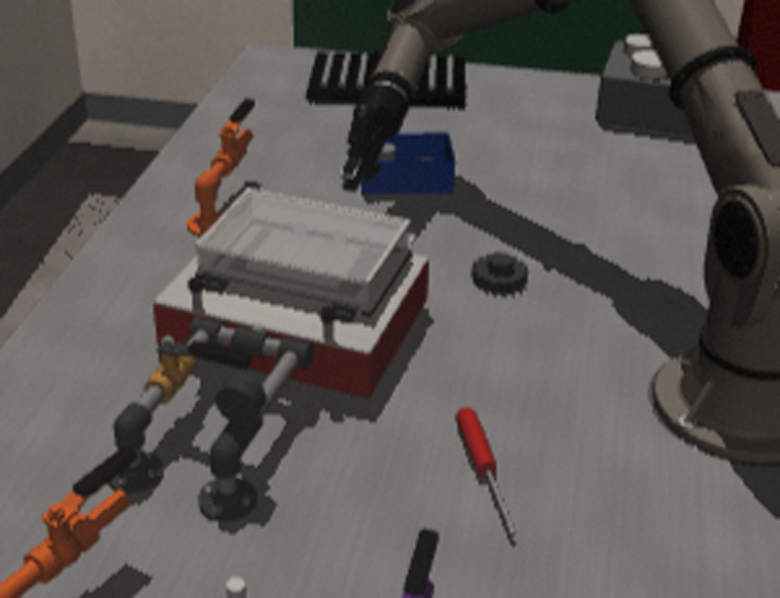

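The wrist view shows the lip edge at columns 284–290, as predicted and between the fingers (247–303). In the side view the lever is across the pipe and the wrist clears the bin. I'll insert and lift.

```bash
python3 - <<'E'
from h import *
F=-1
robot.pause(.1);f0=robot.current_contact_force()
P,o=gpose(0,F)
s=robot.line_to(P,o,velocity=.05,f_stop=8);print(s,robot.current_tool_pos()-P,(robot.current_contact_force()-f0).round(1))
if not s:
    for th in(.05,.1,.15,.25,.35):
        s=robot.line_to(*gpose(th,F),velocity=.06,f_stop=20);print(th,s,(robot.current_contact_force()-f0).round(1))
        if s:break
print(robot.current_time_s())
im=vision.grab_frame('side');cv2.imwrite('pics/s4.png',cv2.resize(im[100:330,150:450,::-1],None,fx=2.6,fy=2.6,interpolation=2))
E
```

```text
False [ 6.87476753e-05 -4.07780760e-04  2.31985836e-06] [-0.2  0.4 -1. ]
0.05 False [-0.3 -0.9 -4. ]
0.1 False [-1.3 -2.4 -3.1]
0.15 False [-0.  -2.2 -2.8]
0.25 False [-0.5 -1.2 -2.9]
0.35 False [-0.2 -1.1 -2.4]
24.5083
```

View pics/s4.png

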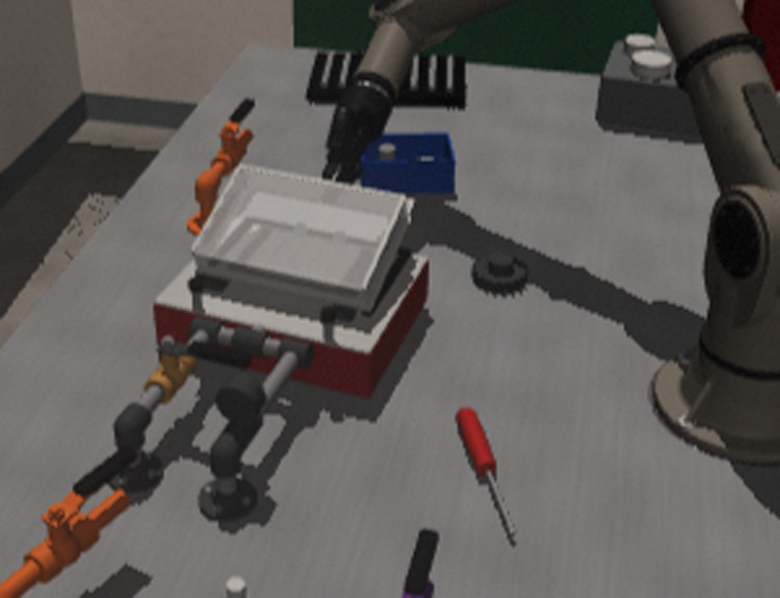

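The guard has lifted about 0.3 rad at around 3 N, with the lip held between the fingers. I continue along the arc.

```bash
python3 - <<'E'
from h import *
F=-1
f0=robot.current_contact_force()
for th in list(np.arange(.45,1.66,.1))+[1.70]:
    s=robot.line_to(*gpose(th,F),velocity=.06,f_stop=20);print(round(th,2),s,robot.current_contact_force().round(1))
    if s:break
print(robot.current_time_s())
im=vision.grab_frame('side');cv2.imwrite('pics/s5.png',cv2.resize(im[50:330,150:450,::-1],None,fx=2.1,fy=2.1,interpolation=2))
E
```

```text
0.45 False [ 1.5 -0.1 -2. ]
0.55 False [ 1.2 -0.7 -2.6]
0.65 False [ 1.4 -2.  -2.1]
0.75 False [-0.  -1.  -2.2]
0.85 False [ 1.3 -1.4 -0.1]
0.95 False [ 0.6  0.  -1.4]
1.05 False [ 0.7 -1.1 -0.7]
1.15 False [-0.3  0.1 -0.9]
1.25 False [ 1.  -0.2  0.1]
1.35 False [ 0.2 -0.8 -1.1]
1.45 False [ 0.4 -1.   0.2]
1.55 False [-0.7  0.7  0.4]
1.65 False [-0.3  0.1  0.2]
1.7 False [-0.9  0.5  0.2]
30.9333
```

View pics/s5.png

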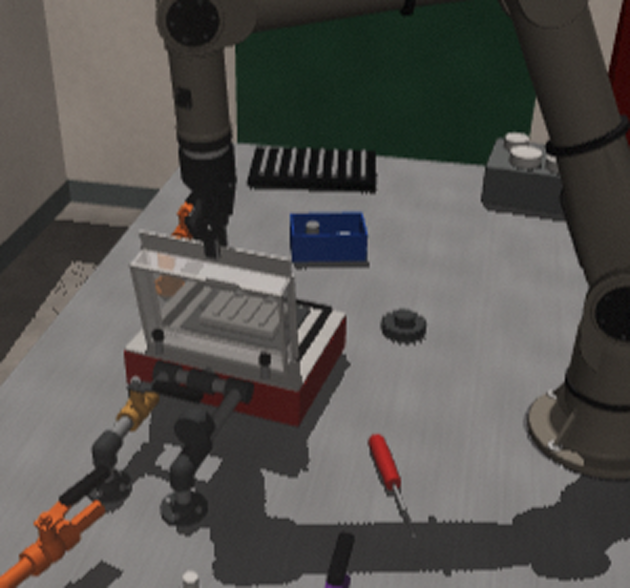

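The guard is upright and leaning back on its posts. I withdraw along the fingers, move away and check.

```bash
python3 - <<'E'
from h import *
p,o=gpose(1.70,-1,r=300)
print(robot.line_to(p,o,velocity=.1,f_stop=12),robot.current_contact_force().round(1))
p2=p+[-.03,-.12,.03];robot.line_to(p2,velocity=.15);robot.pause(1)
print(robot.current_time_s(),robot.current_tool_pos())
im=vision.grab_frame('side');cv2.imwrite('pics/s6.png',cv2.resize(im[50:330,150:450,::-1],None,fx=2.1,fy=2.1,interpolation=2))
print((proj('side',[gpose(a,1,195,0,y)[0] for a in(1.6,1.75) for y in(-120,120)])-[150,50])*2.1)
E
```

```text
False [ 0.6  1.2 -0.3]
34.2167 [ 0.55864065 -0.05958626  0.41485856]
[[148.13203971 219.99577286]
 [297.6731297  246.85674722]
 [139.31019821 230.03318925]
 [290.75384445 257.88254982]]
```

View pics/s6.png

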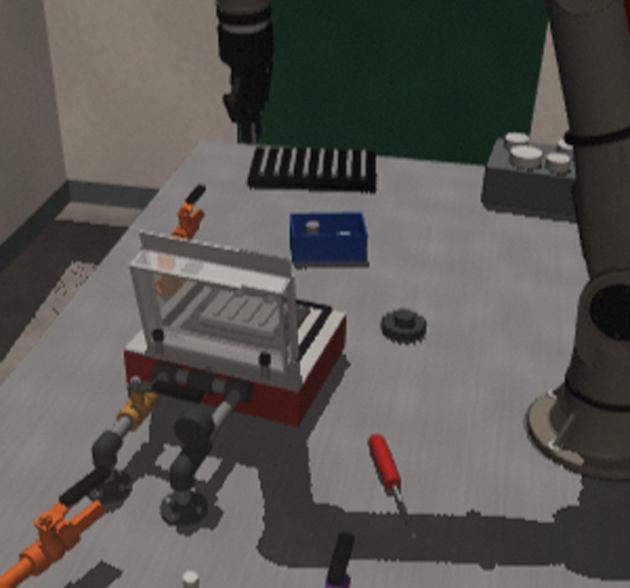

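The guard stays open by itself. Its lip corners at (141,233) and (293,260) match the 1.75 rad prediction, the lever is shut, and the robot is clear.

```bash
python3 -c "
from station import workorder
print(workorder.close_job())"
```

```text
the job is handed in; nothing more can be done
None
```

The job is handed in: the air valve was turned to its hard stop first, then the guard was swung back to rest open on its posts. The robot is clear, the items on the bench were left alone, and the whole job took about 34 s; the station gave no verdict.

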